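# Nip a coffee tamper in the bench caliper

### The job

Check the size of the steel coffee tamper in the bench caliper on the counter: stand it upright on the caliper's bed between the open jaws and let go of it, then slide the movable jaw up to it by its thumb tab until the tamper is lightly but firmly nipped between both jaws. Go by feel and stay gentle, so that the springy jaw is never pushed visibly askew, and let go so that the tamper stays nipped and ready to be read off. Leave the other things on the counter where they are.

Things in the scene. Friction and masses are not known exactly. Their poses are not given: they have to be found in the camera images.
- tamper: coffee tamper standing upright: a polished steel foot, round, 22 mm tall, somewhere between 55 and 61 mm across (finding that out is the job); a 20 mm thick steel neck; a dark wooden handle, round, 31 mm across, from 36 to 86 mm above the underside. About 0.4 kg. Origin: centre of its underside; z up its axis
- gauge: bench caliper, screwed down: steel bed plate 165 (x) by 310 (y) mm, top at z = 12 mm; a beam 28 mm wide, top at 30 mm, runs along y with its centre line at x = +50 mm, end blocks 34 mm high. Origin: centre of the bed's underside, on the counter; x across the beam, z up. The bed from x = +28 to -60 mm is free for the part; centred at about x = -5 mm it stands well in, clear of the carriage
- fixed_jaw: fixed jaw: steel bar, 14 to 34 mm above the counter, reaching from the beam in -x to x = -60 mm of the caliper. Its measuring face is the plane y = 0 of this frame and looks to +y; origin on the beam's centre line, level with the bed's top (x = +50, y = -80 mm in the caliper's frame)
- jaw: movable jaw: steel bar 20 mm high. Origin on the beam's centre line, level with the bed's top; face: plane y = 0, looks to -y, from x = -22 to -110 mm. An upright spring hinge at its origin joins it to the carriage (10 N m/rad), square when free: with a part 55 mm out it leans 0.0055 rad per N, more farther out. Over 0.05 rad of lean or 12 N is too hard; 3 to 6 N is a good nip
- slide (a joint): position of the carriage along the beam, m: the gap between the two measuring faces, 0 = jaws shut, grows as the movable jaw moves away in the caliper's +y; 0.12 at most. The carriage stays where it is left: its drag on the beam is about 5 N, and it takes that much to move it, so it also holds a light nip (up to about 5 N) when let go
- tab (a point): thumb tab of the carriage: upright dark steel bar 14 mm thick along the beam (y), 24 mm wide (x), rising 54 mm out of the carriage, top at 92 mm above the counter. This point: on its centre line, 77 mm above the counter, 27 mm in +y behind the movable jaw's face. The carriage's block beneath (44 by 46 mm) reaches 38 mm above the counter
- jar_a: bystander: small closed amber jar with black cap, 52 mm across, 85 mm high; origin at the centre of its underside
- jar_b: bystander: a second jar like it, 52 mm across, 85 mm high; origin at the centre of its underside
- basket: bystander: steel filter basket, open, 66 mm across, 30 mm high; origin at the centre of its underside
- dose_cup: bystander: aluminium dosing cup, 60 mm across, 55 mm high; origin at the centre of its underside
- mug: bystander: white mug, 80 mm across, 85 mm high; origin at the centre of its underside
- spoon: bystander: spoon lying on the counter; origin at the middle of its underside

How it is judged:
On the way, in this order (a step that is already met when the one before it is completed fails the run):
1. the tamper stands upright on the bed between the open jaws, let go, not yet nipped (angle between tamper's own z axis and vertical below 0.05 rad and z of tamper in the frame of gauge between 0.008 and 0.0155 m and x of tamper in the frame of gauge between -0.045 and 0.025 m and y of tamper in the frame of fixed_jaw above 0.024 m and y of tamper in the frame of jaw below -0.024 m and contact force between tamper and the fingers below 0.1 N and linear speed of tamper below 0.02 m/s and contact force between jaw and tamper below 1 N), for 0.2 s.
2. the movable jaw presses the tamper against the fixed jaw with more than 2 N, nothing else holding the tamper (contact force between jaw and tamper above 2 N and contact force between fixed_jaw and tamper above 1 N and contact force between tamper and the arm below 0.1 N and contact force between each of tamper, jaw and the fingers below 0.1 N), for 0.2 s.
At the end, for the whole second after the job is handed in: The tamper stands upright (0.05 rad) on the bed in front of the beam, axis at caliper x -45 to +25 mm, touched by both jaws (over 1 N from the movable, 0.5 N from the fixed one), the movable jaw within 0.05 rad of square, all at rest (angle between tamper's own z axis and vertical below 0.05 rad and z of tamper in the frame of gauge between 0.008 and 0.0155 m and x of tamper in the frame of gauge between -0.045 and 0.025 m and contact force between jaw and tamper above 1 N and contact force between fixed_jaw and tamper above 0.5 N and angle between the x axis of jaw and the x axis of gauge, either way round below 0.05 rad and linear speed of tamper below 0.01 m/s and velocity of joint slide between -0.005 and 0.005 m/s).
It fails at once if the movable jaw is pushed more than 0.05 rad out of square (angle between the x axis of jaw and the x axis of gauge, either way round above 0.05 rad).
It fails at once if a jaw presses on the tamper with more than 12 N (contact force between any of jaw, fixed_jaw and tamper above 12 N).
It fails at once if a bystander is moved more than 30 mm (distance of any of jar_a, jar_b, basket, dose_cup, mug, spoon from where it was at the start of the episode above 0.03 m).
It also fails if it takes over 72 s, if anything falls off the work surface, if the arm or the gripper's body presses on something with over 40 N, if the wrist force passes 120 N, or if a joint passes its speed limit or range.

### The arm

A 6-joint arm with a two-finger parallel gripper is mounted at the origin on the work surface. World frame = base frame: x ahead of the robot, y to its left, z up, the work surface at z = 0. Lengths are in m, angles in rad, forces in N, time in s.
With the tool pointing down it reaches from about 0.3 to 0.875 m from the base axis. Payload 6.4 kg.
Tool frame: the origin (TCP) lies at the very end of the fingers, on their centre line; the grasp point (between the pads) lies 19 mm behind it; z points along the fingers, y is the line along which they close (so a half turn about z gives the same grasp; the last joint's range is limited). The gripper opens to 85 mm and grips with 20 to 120 N. Pads are 22 mm wide; open, the fingers measure 114 mm over their backs; the gripper's body (76 mm by 85 mm) begins 54 mm behind the grasp point. The pads swing forward as they close: fully open they stand 13 mm farther back than shut.
Start: joints at [-1.41, 0.181, 1.607, -0, 1.354, -0.206], TCP at [0.206, -0.537, 0.231] pointing down, gripper open.
Joint ranges: [-2.99, 2.99], [-0.89, 2.07], [0.3, 2.58], [-1.14, 4.28], [0, 2.63], [-3.12, 3.12]. Speed limits (rad/s): [2.57, 2.57, 3.01, 3.14, 3.14, 3.14].

### API

Orientations are given as a unit quaternion [w, x, y, z].
In Python, from bench import ctrl gives the robot as it stands.
- The arm moves only by the tool jog_arm, never from a script. Its argument "series" is a list that holds one entry, the list of rows, each a list of 7 numbers: the shift along the tool's x, y, z in mm, then the turn, a rotation vector about the tool's x, y, z in rad, then the finger opening in mm, from 0 to 85.4. In form: [[[tx, ty, tz, rx, ry, rz, gripper], ...]]. A call has exactly 10 rows; each row shifts and turns the commanded pose from where the row before left it, along the tool's axes as they then stand; what a row does not reach is not made up. A row lasts 1/10 s, in which the tool goes at most 50 mm and 8.59 degrees, less where a joint would pass 70% of its speed; a pose out of reach is approached as far as the arm can. A call with a gripper value outside its range is refused whole. The fingers move at their own pace and stop on an object; the grip force is fixed at half the most. Time passes only in rows, so rows that do not move let the fingers close, or fill a call up. It gives the time, the measured TCP pose, the force, the opening and the grip force at its end, in the units of the state.
- ctrl.get_obs(): the state, without advancing time (a new reading comes with each control period).
- ctrl.camera(name): name is "scene" or "top" or "wrist"; returns a dict with "frame" (480x640x3 uint8, blue, green, red), "z_map" (480x640 float32, m along the optical axis (not along the pixel's ray), 0 where there is no reading), "fx", "fy", "cx", "cy" (pixels), "xyz" and "rotation" of the camera in the world. Camera axes: x right, y down, z forward; pixel columns grow to the right and rows downward; lengths in m; the calibration is good to about 2 mm. The wrist camera is an equidistant fisheye: a pixel r from the principal point sees the ray r / f radians off the axis. A picture is of the moment at which its call begins.
- ctrl.hand_in(): hands the job in; it is judged then, once.
The state is a dict: "time_s": time; "q": joint angles; "dq": joint speeds; "joint_efforts": joint torques, N m; "eef_pos": TCP position; "eef_rot": TCP orientation; "wrist_force": force on the tool from outside, world axes, zero at the start; "torque": the same for the moment, N m; "opening": opening from 0.0 (shut) to 1.0 (fully open); "grasp_force": force on a finger pad.
Only numpy, scipy, OpenCV 4.12 (cv2) and the standard library are available. Lean on these libraries where they do the work, as an engineer would, in place of code of your own. Each camera call takes 0.05 s, during which the arm holds its last target. There are 200 camera calls.

## Working session

There is one attempt and no reset: what is moved stays moved. The work goes in short steps, Python scripts to look and compute and a tool call to move; the robot and the scene stay as the last step left them, time stands still between calls to the robot, and variables do not carry over. Pictures are saved under pics/ and viewed, at most 10 in all, crops included, and the job is handed in when it is done.

Besides the shell and the picture viewer there is one more tool, called by a JSON object that holds its "name" and its "arguments". jog_arm: Moves the arm, as the interface text tells. Its arguments: {"type":"object","properties":{"series":{"type":"array"}},"required":["series"]}

```bash
mkdir -p pics; cat > h.py <<'E'
import numpy as np, cv2
from bench import ctrl
def cloud(c):
    z=c["z_map"]; v,u=np.mgrid[:z.shape[0],:z.shape[1]]
    p=np.stack([(u-c["cx"])/c["fx"]*z,(v-c["cy"])/c["fy"]*z,z],-1)
    R=np.array(c["rotation"])
    if R.size==4:
        from scipy.spatial.transform import Rotation as Ro
        R=Ro.from_quat(R.ravel(),scalar_first=True).as_matrix()
    w=p@R.reshape(3,3).T+np.array(c["xyz"]); w[z==0]=np.nan
    return w
E
python3 - <<'E'
from h import *
for n in("top","scene"):
    c=ctrl.camera(n); cv2.imwrite(f"pics/{n}0.png",c["frame"]); w=cloud(c); np.save(n+".npy",w)
    print(n,c["xyz"],np.round(c["rotation"],3),c["fx"])
print(ctrl.get_obs())
E
```

```text
top [ 0.47005372 -0.03278277  1.4408774 ] [-0.019  0.711 -0.702  0.018] 497.27242510165667
scene [0.92477404 0.57280151 1.03785336] [-0.084  0.261  0.912 -0.304] 535.1222864600838
{'time_s': 0.1, 'q': array([-1.41029010e+00,  1.81472708e-01,  1.60787047e+00, -2.30383631e-05,
        1.35380327e+00, -2.06335767e-01]), 'dq': array([ 2.89729494e-03, -3.39304530e-03, -2.01031463e-03, -1.57874706e-04,
       -4.57574286e-05, -8.65653274e-05]), 'joint_efforts': array([ 1.05218882e-03, -4.45869613e+01, -3.52244711e+01, -2.71429271e-04,
        4.05268162e-03, -6.93355560e-06]), 'eef_pos': array([ 0.20614674, -0.53626147,  0.23048903]), 'eef_rot': array([-7.76954016e-04,  9.83224727e-01,  1.82396637e-01,  6.55676863e-06]), 'wrist_force': array([-0.15079055, -0.27251116, -0.07583922]), 'torque': array([-0.0135607 , -0.01208265, -0.00640245]), 'grasp_force': 0.0, 'opening': 0.9985808353463851}
```

View pics/top0.png

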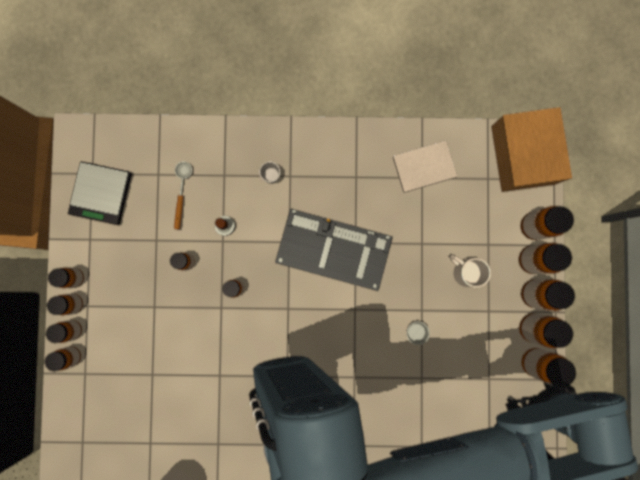

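View pics/scene0.png

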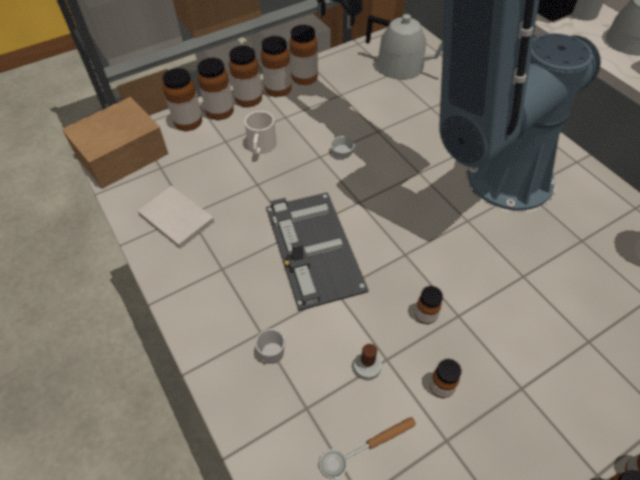

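The top view shows the caliper at about (334,249), with the movable jaw at (326,250), the tab at (327,225) and the fixed jaw at (362,262). The tamper is at (225,225), jars at (181,261) and (233,288), the spoon at (182,195) and the dose cup at (272,173).

```bash
python3 - <<'E'
from h import *
w=np.load("top.npy"); 
for (u,v) in[(225,225),(181,261),(233,288),(272,173),(327,225),(326,250),(362,262),(300,260),(292,212),(392,237),(378,288),(277,262),(334,249)]: print(u,v,np.round(w[v,u],4))
def sel(n,x0,x1,y0,y1,z0,z1):
    p=np.load(n+".npy").reshape(-1,3); return p[(p[:,0]>x0)&(p[:,0]<x1)&(p[:,1]>y0)&(p[:,1]<y1)&(p[:,2]>z0)&(p[:,2]<z1)]
t=w[225,222]
for n in("top","scene"):
    for z0,z1 in((.01,.03),(.045,.08),(.08,.1)):
        s=sel(n,t[0]-.05,t[0]+.05,t[1]-.05,t[1]+.05,z0,z1); print(n,"tamper",z0,len(s),s.mean(0).round(4),s.min(0).round(4),s.max(0).round(4))
    s=sel(n,.3,.7,-.25,.15,.007,.016); r=cv2.minAreaRect(s[:,:2].astype(np.float32)); print(n,"bed",r,np.median(s[:,2]))
    t2=w[225,327]; s=sel(n,t2[0]-.04,t2[0]+.04,t2[1]-.04,t2[1]+.04,.08,.1); print(n,"tab",len(s),s.mean(0).round(4),s.min(0).round(4),s.max(0).round(4))
c=ctrl.camera("top")["frame"]
cv2.imwrite("pics/crop.png",cv2.resize(c[150:310,160:400],None,fx=3.3,fy=3.3,interpolation=cv2.INTER_CUBIC))
E
```

```text
225 225 [0.6148 0.2243 0.077 ]
181 261 [0.5137 0.3401 0.0868]
233 288 [0.4421 0.1971 0.0853]
272 173 [0.7761 0.1041 0.0068]
327 225 [ 0.6169 -0.0564  0.0904]
326 250 [ 0.5519 -0.0554  0.0333]
362 262 [ 0.5193 -0.158   0.0304]
300 260 [0.5233 0.0185 0.0152]
292 212 [0.6589 0.0426 0.0341]
392 237 [ 0.5933 -0.2458  0.0103]
378 288 [ 0.4459 -0.2068  0.0064]
277 262 [0.5166 0.0842 0.0179]
334 249 [ 0.5559 -0.0785  0.0189]
top tamper 0.01 184 [0.6176 0.2302 0.0225] [0.5945 0.2031 0.01  ] [0.663  0.2637 0.0298]
top tamper 0.045 33 [0.6153 0.2292 0.0642] [0.6059 0.2223 0.0464] [0.6366 0.2421 0.0795]
top tamper 0.08 94 [0.621  0.2371 0.0854] [0.6079 0.2227 0.0803] [0.636  0.2507 0.0917]
top bed ((0.4998307228088379, -0.05147652328014374), (0.3989102840423584, 0.3934880793094635), 89.30333709716797) 0.011753688439539167
top tab 47 [ 0.6151 -0.0512  0.0914] [ 0.6029 -0.0591  0.0802] [ 0.6285 -0.0429  0.0971]
scene tamper 0.01 408 [0.6255 0.244  0.0217] [0.5907 0.2101 0.0101] [0.648  0.2651 0.0299]
scene tamper 0.045 117 [0.627  0.245  0.0642] [0.6104 0.2214 0.0451] [0.6353 0.2525 0.0799]
scene tamper 0.08 177 [0.6201 0.238  0.0847] [0.6053 0.2223 0.08  ] [0.6336 0.2525 0.0886]
scene bed ((0.5625995397567749, -0.04701101779937744), (0.37962624430656433, 0.16848400235176086), 74.6607666015625) 0.011399910525361268
scene tab 84 [ 0.6138 -0.0498  0.0895] [ 0.6    -0.0599  0.0807] [ 0.6256 -0.0419  0.0942]
```

View pics/crop.png

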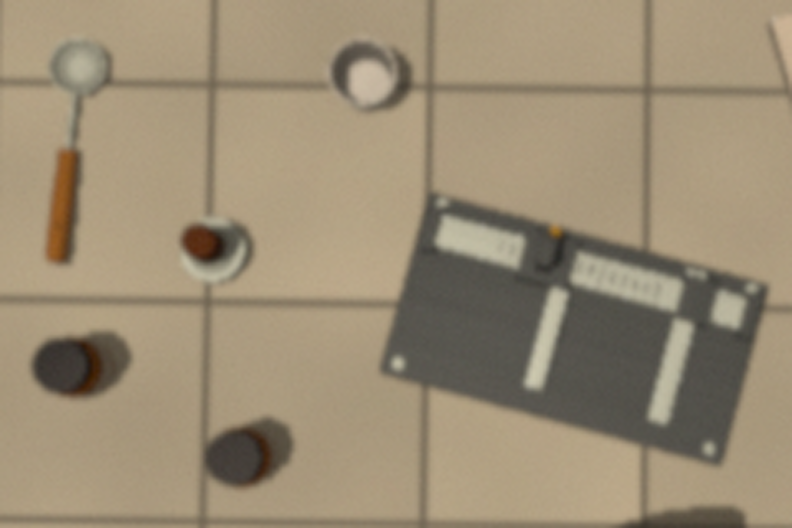

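The crop shows the bed corners at (432,192), (768,285), (720,465) and (381,372). I'll project these and the jaw edges onto planes of known height.

```bash
cat >> h.py <<'E'
def ray(c,u,v,z):
    from scipy.spatial.transform import Rotation as Ro
    R=np.array(c["rotation"]); R=Ro.from_quat(R.ravel(),scalar_first=True).as_matrix() if R.size==4 else R
    d=R@np.array([(u-c["cx"])/c["fx"],(v-c["cy"])/c["fy"],1]); o=np.array(c["xyz"]); return (o+d*(z-o[2])/d[2])
E
python3 - <<'E'
from h import *
c=ctrl.camera("top")
P=lambda x,y,z: ray(c,160+(x+.5)/3.3-.5,150+(y+.5)/3.3-.5,z)[:2]
K=np.array([P(x,y,.012) for x,y in[(432,192),(768,285),(720,465),(381,372)]])
print(K.round(4),[np.linalg.norm(K[i]-K[i-1]).round(4) for i in range(4)])
o=K.mean(0); ey=(K[0]+K[3]-K[1]-K[2]); ey/=np.linalg.norm(ey); ex=np.array([ey[1],-ey[0]])
yaw=np.arctan2(ex[1],ex[0]); print("bed",o,"yaw",yaw)
g=lambda p:np.round([(p-o)@ex,(p-o)@ey],4)
# jaws: ends & faces (jaw top z .034)
for n,q in dict(jawTipL=(524,387),jawTipR=(546,389),jawRootR=(570,292),fixTipL=(647,420),fixTipR=(670,425),fixRootL=(673,320)).items(): print(n,g(P(*q,.034)))
print("tab",g(P(545,267,.092)),g(P(558,236,.092)),g(np.array([.6148,-.0505])))
print("tamper",g(np.array([.6205,.2375])))
# fit gauge with both clouds: tab top and handle top
for n in("top","scene"):
    p=np.load(n+".npy").reshape(-1,3)
    s=p[(np.hypot(p[:,0]-.6205,p[:,1]-.2375)<.03)&(p[:,2]>.08)]; print(n,"handle",cv2.minEnclosingCircle(s[:,:2].astype(np.float32)),np.median(s[:,2]))
    q=(p[:,:2]-o)@np.stack([ex,ey],1)
    s=q[(abs(q[:,0]-.05)<.03)&(abs(q[:,1])<.09)&(p[:,2]>.075)]; print("tab",np.percentile(s,[2,50,98],axis=0).round(4))
    for a,b in((-.06,.0),):
        m=(q[:,0]>-.055)&(q[:,0]<.02)&(abs(q[:,1])<.15)&(p[:,2]>.026)&(p[:,2]<.04)
        for lo,hi in((-.13,-.06),(-.04,.06)):
            s=q[m&(q[:,1]>lo)&(q[:,1]<hi)]; 
            if len(s): print("jaw",len(s),np.percentile(s,[3,50,97],axis=0).round(4).tolist())
E
```

```text
[[ 0.6739  0.0481]
 [ 0.596  -0.2466]
 [ 0.4386 -0.2057]
 [ 0.5156  0.0901]] [np.float64(0.1638), np.float64(0.3049), np.float64(0.1626), np.float64(0.3056)]
bed [ 0.55604523 -0.07852129] yaw -0.2566840248524428
jawTipL [-0.0618  0.0292]
jawTipR [-0.0585  0.0105]
jawRootR [0.0274 0.0128]
fixTipL [-0.061  -0.0799]
fixTipR [-0.0599 -0.1   ]
fixRootL [ 0.0277 -0.0789]
tab [0.0368 0.0385] [0.0645 0.035 ] [0.0497 0.042 ]
tamper [-0.0179  0.322 ]
top handle ((0.6208993196487427, 0.23707622289657593), 0.015404471196234226) 0.08581226231989092
tab [[0.0386 0.0349]
 [0.0501 0.0415]
 [0.0623 0.0478]]
jaw 166 [[-0.0526, -0.0964], [-0.018, -0.0876], [0.0181, -0.0791]]
jaw 143 [[-0.0525, 0.0151], [-0.0189, 0.0225], [0.0166, 0.0299]]
scene handle ((0.6192771792411804, 0.23735056817531586), 0.015572180040180683) 0.08485707654748564
tab [[0.037  0.0336]
 [0.0485 0.0446]
 [0.0602 0.0484]]
jaw 225 [[-0.0523, -0.0977], [-0.0168, -0.0867], [0.0177, -0.0788]]
jaw 230 [[-0.0524, 0.0126], [-0.0176, 0.0228], [0.0172, 0.0301]]
```

{"name": "jog_arm", "arguments": {"series": [[[0,0,0,0,0,0.125,85],[0,0,0,0,0,0.125,85],[0,0,0,0,0,0.125,85],[0,0,0,0,0,0.125,85],[0,0,0,0,0,0.124,85],[9.3,-38.8,0,0,0,0,85],[9.3,-38.8,0,0,0,0,85],[9.3,-38.8,0,0,0,0,85],[9.3,-38.8,0,0,0,0,85],[9.3,-38.8,0,0,0,0,85]]]}}

```text
time_s: 1.2
eef_pos: [0.301, -0.3594, 0.2311]
eef_rot: [-0.0, 0.992, -0.128, 0.0]
wrist_force: [0.1, -0.0, -0.2]
opening: 0.994
grasp_force: 0.0
```

{"name": "jog_arm", "arguments": {"series": [[[9.3,-38.8,0,0,0,0,85],[9.3,-38.8,0,0,0,0,85],[9.3,-38.8,0,0,0,0,85],[9.3,-38.8,0,0,0,0,85],[9.3,-38.8,0,0,0,0,85],[9.3,-38.8,0,0,0,0,85],[9.3,-38.8,0,0,0,0,85],[9.3,-38.8,0,0,0,0,85],[9.3,-38.8,0,0,0,0,85],[9.3,-38.8,0,0,0,0,85]]]}}

```text
time_s: 2.2
eef_pos: [0.4896, -0.0077, 0.2313]
eef_rot: [0.0, 0.992, -0.128, 0.0]
wrist_force: [0.8, -0.8, -0.1]
opening: 0.996
grasp_force: 0.0
```

{"name": "jog_arm", "arguments": {"series": [[[8,-34,0,0,0,0,85],[8,-34,0,0,0,0,85],[8,-34,0,0,0,0,85],[8,-34,0,0,0,0,85],[8,-34,0,0,0,0,85],[8,-34,0,0,0,0,85],[8,-28,0,0,0,0,85],[4,-14,0,0,0,0,85],[0,0,0,0,0,0,85],[0,0,0,0,0,0,85]]]}}

```text
time_s: 3.2
eef_pos: [0.6093, 0.2131, 0.2307]
eef_rot: [0.0, 0.992, -0.128, -0.001]
wrist_force: [0.0, -0.1, 0.5]
opening: 0.993
grasp_force: 0.0
```

```bash
cat >> h.py <<'E'
a=-.2567; EX=np.array([np.cos(a),np.sin(a)]); EY=np.array([-np.sin(a),np.cos(a)]); O=np.array([.5560,-.0785])
def tool(d): return np.round([d@EX*1e3,-d@EY*1e3],1)   # world xy delta -> tool x,y mm at yaw a
def gau(p): return np.round([(p[:2]-O)@EX,(p[:2]-O)@EY],4)
E
python3 - <<'E'
from h import *
o=ctrl.get_obs(); p=o["eef_pos"]; print(p,o["eef_rot"],tool(np.array([.6205,.2373])-p[:2]))
c=ctrl.camera("wrist"); cv2.imwrite("pics/w1.png",c["frame"])
E
```

```text
[0.60933213 0.21309364 0.2307274 ] [ 3.27335091e-04  9.91777505e-01 -1.27972564e-01 -5.44409209e-04] [  4.7 -26.2]
```

View pics/w1.png

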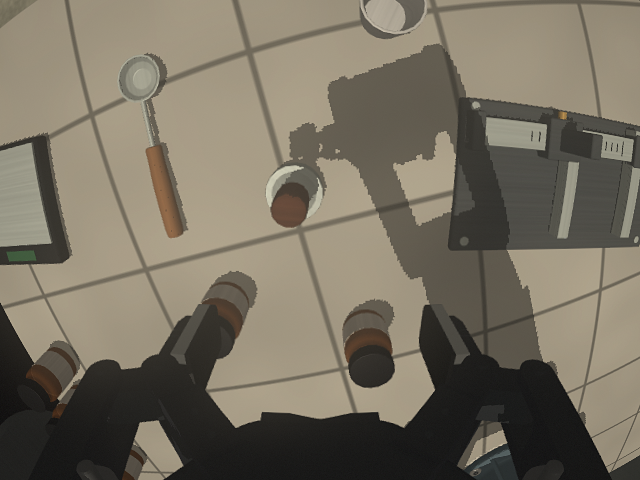

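The wrist view shows the tamper upright and clear at (290,205), with the open fingers below it in the picture. I'll align and descend.

{"name": "jog_arm", "arguments": {"series": [[[2.5,-13,10,0,0,0,85],[2.2,-13.2,20,0,0,0,85],[0,0,30,0,0,0,85],[0,0,30,0,0,0,85],[0,0,20,0,0,0,85],[0,0,5,0,0,0,85],[0,0,0,0,0,0,85],[0,0,0,0,0,0,85],[0,0,0,0,0,0,85],[0,0,0,0,0,0,85]]]}}

```text
time_s: 4.25
eef_pos: [0.6219, 0.2376, 0.1178]
eef_rot: [-0.0, 0.992, -0.128, 0.001]
wrist_force: [-0.0, -0.5, 0.0]
opening: 0.994
grasp_force: 0.0
```

```bash
python3 - <<'E'
from h import *
o=ctrl.get_obs(); p=o["eef_pos"]; print(p,tool(np.array([.6205,.2373])-p[:2]),o["wrist_force"])
E
```

```text
[0.62187788 0.23758166 0.11783518] [-1.3  0.6] [-0.00314144 -0.47770841  0.01752534]
```

{"name": "jog_arm", "arguments": {"series": [[[-1.3,0.6,20,0,0,0,85],[0,0,25,0,0,0,85],[0,0,20,0,0,0,85],[0,0,6,0,0,0,85],[0,0,0,0,0,0,60],[0,0,0,0,0,0,45],[0,0,0,0,0,0,35],[0,0,0,0,0,0,30],[0,0,0,0,0,0,25],[0,0,0,0,0,0,20]]]}}

```text
time_s: 5.25
eef_pos: [0.6206, 0.2372, 0.0468]
eef_rot: [-0.0, 0.992, -0.128, 0.001]
wrist_force: [-1.0, -2.2, 6.1]
opening: 0.346
grasp_force: 59.0
```

{"name": "jog_arm", "arguments": {"series": [[[0,0,0,0,0,0,15],[0,0,0,0,0,0,15],[0,0,0,0,0,0,15],[0,0,0,0,0,0,15],[0,0,0,0,0,0,15],[0,0,-3,0,0,0,15],[0,0,-10,0,0,0,15],[0,0,-20,0,0,0,15],[0,0,-20,0,0,0,15],[0,0,0,0,0,0,15]]]}}

```text
time_s: 6.25
eef_pos: [0.6217, 0.2377, 0.1018]
eef_rot: [-0.001, 0.992, -0.128, 0.003]
wrist_force: [0.2, 0.8, -4.3]
opening: 0.349
grasp_force: 59.8
```

```bash
python3 - <<'E'
from h import *
o=ctrl.get_obs(); p=o["eef_pos"]; print(p,o["eef_rot"],o["wrist_force"],o["grasp_force"])
t=O+EX*-.005+EY*-.044; print(t,tool(t-p[:2]))
c=ctrl.camera("wrist"); cv2.imwrite("pics/w2.png",c["frame"])
E
```

```text
[0.62166973 0.23769921 0.10176341] [-9.24933628e-04  9.91748532e-01 -1.28167899e-01  2.64278634e-03] [ 0.2445772   0.8229962  -4.30213374] 59.812116622924805
[ 0.53999267 -0.11978881] [ 11.8 366.5]
```

View pics/w2.png

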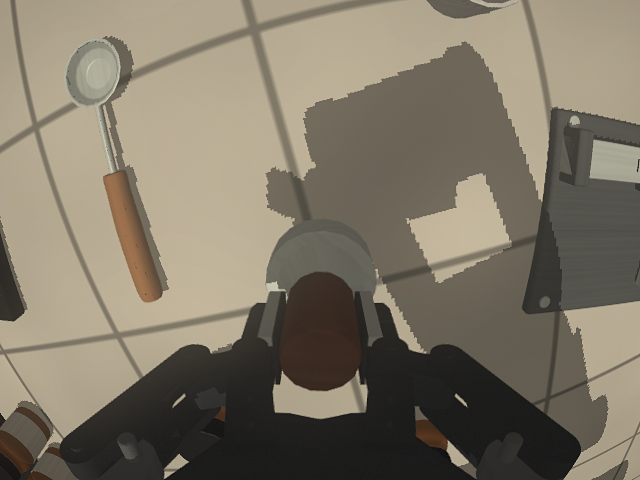

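The tamper is gripped by the handle at (320,330) with its foot hanging level. Next I carry it over the jaws.

{"name": "jog_arm", "arguments": {"series": [[[0,0,-20,0,0,0,15],[0,0,-25,0,0,0,15],[0,10,-15,0,0,0,15],[1,20,0,0,0,0,15],[1,30,0,0,0,0,15],[1,30,0,0,0,0,15],[1,30,0,0,0,0,15],[1,30,0,0,0,0,15],[1,30,0,0,0,0,15],[1,30,0,0,0,0,15]]]}}

```text
time_s: 7.3
eef_pos: [0.5707, 0.0298, 0.1563]
eef_rot: [0.0, 0.992, -0.129, -0.001]
wrist_force: [-0.4, 0.3, -3.8]
opening: 0.348
grasp_force: 59.8
```

{"name": "jog_arm", "arguments": {"series": [[[1,30,0,0,0,0,15],[1,30,0,0,0,0,15],[1,30,0,0,0,0,15],[1,30,0,0,0,0,15],[0.8,20,0,0,0,0,15],[0,12,0,0,0,0,15],[0,4.5,0,0,0,0,15],[0,0,0,0,0,0,15],[0,0,0,0,0,0,15],[0,0,0,0,0,0,15]]]}}

```text
time_s: 8.3
eef_pos: [0.5379, -0.1194, 0.1582]
eef_rot: [-0.0, 0.992, -0.128, -0.0]
wrist_force: [0.1, 0.3, -3.8]
opening: 0.344
grasp_force: 59.8
```

```bash
cat >m.py <<'E'
from h import *
from scipy.spatial.transform import Rotation as Ro
o=ctrl.get_obs(); p=o["eef_pos"]; print(p,gau(p),"t",o["time_s"],"F",o["wrist_force"].round(2),"grasp",o["grasp_force"],"Fgauge",np.round([o["wrist_force"][:2]@EX,o["wrist_force"][:2]@EY],2))
R=Ro.from_quat(o["eef_rot"],scalar_first=True).as_matrix(); print("tool z",R[:,2].round(4),"yaw",np.arctan2(R[1,0],R[0,0]).round(4))
t=O+EX*-.005+EY*-.044; print(tool(t-p[:2]))
E
python3 m.py
```

```text
[ 0.53785611 -0.11936472  0.15816192] [-0.0072 -0.0441] t 8.3 F [ 0.09  0.32 -3.8 ] grasp 59.7998982667923 Fgauge [0.   0.33]
tool z [-1.e-04  3.e-04 -1.e+00] yaw -0.2559
[ 2.2 -0.1]
```

{"name": "jog_arm", "arguments": {"series": [[[1,0,15,0,0,0,15],[1.2,0,25,0,0,0,15],[0,0,25,0,0,0,15],[0,0,18,0,0,0,15],[0,0,8,0,0,0,15],[0,0,4,0,0,0,15],[0,0,2,0,0,0,15],[0,0,0,0,0,0,15],[0,0,0,0,0,0,15],[0,0,0,0,0,0,15]]]}}

```text
time_s: 9.3
eef_pos: [0.5405, -0.1211, 0.0621]
eef_rot: [0.0, 0.992, -0.128, 0.001]
wrist_force: [0.5, 0.5, -4.3]
opening: 0.349
grasp_force: 59.8
```

```bash
python3 m.py
```

```text
[ 0.54046507 -0.1211047   0.06211133] [-0.0042 -0.0452] t 9.3 F [ 0.51  0.51 -4.35] grasp 59.80742633342743 Fgauge [0.36 0.62]
tool z [ 1.4e-03 -6.0e-04 -1.0e+00] yaw -0.2572
[-0.8 -1.2]
```

{"name": "jog_arm", "arguments": {"series": [[[0,-1,0.5,0,0,0,15],[0,0,1,0,0,0,15],[0,0,1,0,0,0,15],[0,0,0.5,0,0,0,15],[0,0,0,0,0,0,15],[0,0,0,0,0,0,15],[0,0,0,0,0,0,15],[0,0,0,0,0,0,15],[0,0,0,0,0,0,15],[0,0,0,0,0,0,15]]]}}

```text
time_s: 10.3
eef_pos: [0.5404, -0.12, 0.0589]
eef_rot: [0.0, 0.992, -0.128, 0.0]
wrist_force: [-4.0, 1.5, 5.5]
opening: 0.347
grasp_force: 60.7
```

```bash
python3 m.py
```

```text
[ 0.54039753 -0.11998003  0.05887691] [-0.0046 -0.0441] t 10.3 F [-3.97  1.55  5.49] grasp 60.66092491149902 Fgauge [-4.23  0.49]
tool z [ 5.e-04 -2.e-04 -1.e+00] yaw -0.2571
[-0.4 -0.1]
```

{"name": "jog_arm", "arguments": {"series": [[[0,0,0,0,0,0,34],[0,0,0,0,0,0,40],[0,0,0,0,0,0,50],[0,0,0,0,0,0,60],[0,0,0,0,0,0,60],[0,0,0,0,0,0,60],[0,0,-5,0,0,0,60],[0,0,-20,0,0,0,60],[0,0,-30,0,0,0,60],[0,0,-30,0,0,0,60]]]}}

```text
time_s: 11.3
eef_pos: [0.5398, -0.1197, 0.1442]
eef_rot: [-0.0, 0.992, -0.128, -0.0]
wrist_force: [1.4, 0.2, 0.3]
opening: 0.706
grasp_force: 0.0
```

```bash
python3 m.py; python3 - <<'E'
from h import *
c=ctrl.camera("scene"); cv2.imwrite("pics/s3.png",cv2.resize(c["frame"][150:330,220:420],None,fx=3,fy=3,interpolation=cv2.INTER_CUBIC))
p=cloud(c).reshape(-1,3); q=(p[:,:2]-O)@np.stack([EX,EY],1)
m=(abs(q[:,0])<.06)&(q[:,1]>-.13)&(q[:,1]<.0)
s=q[m&(p[:,2]>.085)&(p[:,2]<.103)]; print("handle top",len(s),cv2.minEnclosingCircle(s.astype(np.float32)))
E
```

```text
[ 0.53976454 -0.11972925  0.14417256] [-0.0052 -0.044 ] t 11.3 F [1.39 0.21 0.34] grasp 0.0 Fgauge [1.29 0.56]
tool z [-9.e-04  4.e-04 -1.e+00] yaw -0.2572
[ 0.2 -0. ]
handle top 131 ((-0.004786288365721703, -0.041819117963314056), 0.016654010862112045)
```

View pics/s3.png

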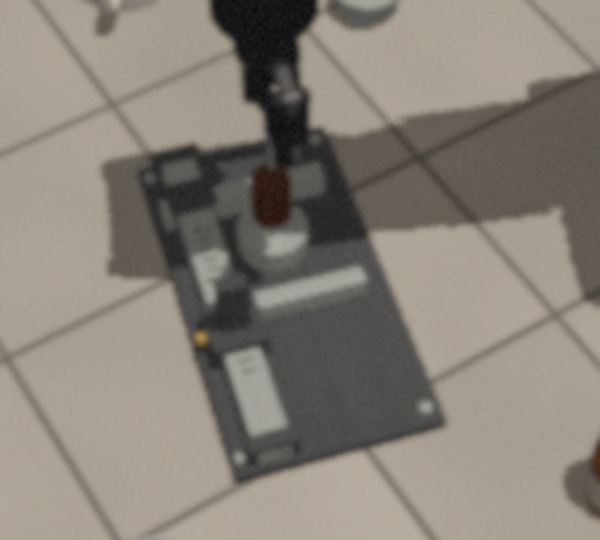

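The tamper stands upright at (270,220) between the jaws, with the arm clear. I'll move behind the tab with the fingers shut.

{"name": "jog_arm", "arguments": {"series": [[[0,-15,-5,0,0,0,40],[5,-25,0,0,0,0,20],[15,-30,0,0,0,0,0],[20,-30,0,0,0,0,0],[15,-20,0,0,0,0,0],[0,-6,0,0,0,0,0],[0,0,0,0,0,0,0],[0,0,0,0,0,0,0],[0,0,0,0,0,0,0],[0,0,0,0,0,0,0]]]}}

```text
time_s: 12.35
eef_pos: [0.6249, -0.0128, 0.1484]
eef_rot: [0.0, 0.992, -0.129, -0.0]
wrist_force: [-0.9, -0.9, 0.1]
opening: -0.001
grasp_force: 0.0
```

```bash
python3 m.py
```

```text
[ 0.62489621 -0.01280153  0.1483667 ] [0.05  0.081] t 12.35 F [-0.92 -0.92  0.1 ] grasp 0.0 Fgauge [-0.66 -1.13]
tool z [-2.e-04 -1.e-04 -1.e+00] yaw -0.2584
[-55. 125.]
```

{"name": "jog_arm", "arguments": {"series": [[[0,0,15,0,0,0,0],[0,0,25,0,0,0,0],[0,0,23,0,0,0,0],[0,0,10,0,0,0,0],[0,0,5,0,0,0,0],[0,5,0,0,0,0,0],[0,4,0,0,0,0,0],[0,0,0,0,0,0,0],[0,0,0,0,0,0,0],[0,0,0,0,0,0,0]]]}}

```text
time_s: 13.35
eef_pos: [0.6235, -0.0208, 0.071]
eef_rot: [0.0, 0.992, -0.128, 0.001]
wrist_force: [0.3, -0.4, 0.3]
opening: 0.002
grasp_force: 0.0
```

```bash
cat >f.py <<'E'
from h import *
import sys
F=[];Y=[]
for i in range(int(sys.argv[1]) if len(sys.argv)>1 else 5):
    c=ctrl.camera("wrist"); o=ctrl.get_obs(); F.append(o["wrist_force"]); Y.append(gau(o["eef_pos"]))
F=np.array(F); f=F.mean(0); print("t",o["time_s"],"Fx,Fy gauge",(f[:2]@EX).round(2),(f[:2]@EY).round(2),"sd",(F[:,:2]@EY).std().round(2),"Fz",f[2].round(2),"pos",np.mean(Y,0).round(5),o["eef_pos"][2].round(4))
E
python3 f.py; python3 - <<'E'
from h import *
c=ctrl.camera("wrist"); cv2.imwrite("pics/w4.png",c["frame"])
E
```

```text
t 13.6 Fx,Fy gauge -0.35 -0.17 sd 0.36 Fz -0.19 pos [0.05034 0.07302] 0.0703
```

View pics/w4.png

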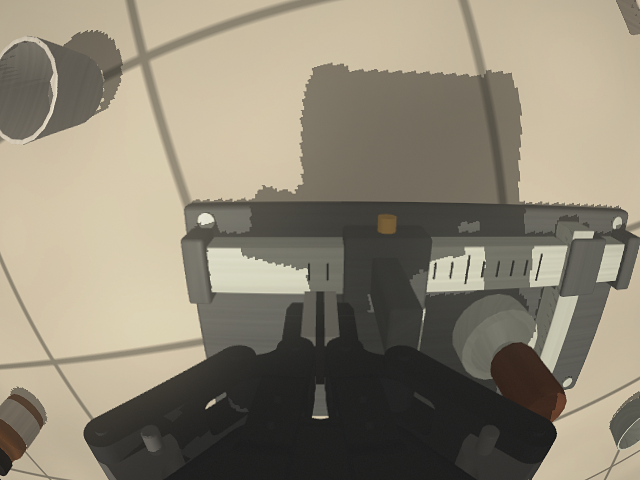

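The wrist view shows the shut fingers at (320,330) behind the tab at (395,300), and the tamper standing clear at right. I'll push slowly.

{"name": "jog_arm", "arguments": {"series": [[[0,2,0,0,0,0,0],[0,2,0,0,0,0,0],[0,2,0,0,0,0,0],[0,2,0,0,0,0,0],[0,2,0,0,0,0,0],[0,2,0,0,0,0,0],[0,2,0,0,0,0,0],[0,2,0,0,0,0,0],[0,1,0,0,0,0,0],[0,1,0,0,0,0,0]]]}}

```text
time_s: 14.65
eef_pos: [0.6187, -0.0373, 0.0703]
eef_rot: [-0.001, 0.992, -0.128, 0.0]
wrist_force: [2.1, 4.5, 0.3]
opening: -0.003
grasp_force: 2.6
```

```bash
python3 f.py 4;python3 - <<'E'
from h import *
c=ctrl.camera("scene"); p=cloud(c).reshape(-1,3); q=(p[:,:2]-O)@np.stack([EX,EY],1)
s=q[(q[:,0]>-.055)&(q[:,0]<.015)&(q[:,1]>-.0)&(q[:,1]<.05)&(p[:,2]>.026)&(p[:,2]<.04)]
print("jaw",len(s),np.percentile(s,[3,50,97],axis=0).round(4).tolist())
E
```

```text
t 14.85 Fx,Fy gauge 0.65 5.14 sd 0.38 Fz -0.46 pos [0.05022 0.05558] 0.0703
jaw 210 [[-0.0525, 0.0085], [-0.0209, 0.0182], [0.0114, 0.0256]]
```

{"name": "jog_arm", "arguments": {"series": [[[0,2,0,0,0,0,0],[0,2.5,0,0,0,0,0],[0,2.5,0,0,0,0,0],[0,2.5,0,0,0,0,0],[0,2.5,0,0,0,0,0],[0,2.5,0,0,0,0,0],[0,2,0,0,0,0,0],[0,1.5,0,0,0,0,0],[0,1,0,0,0,0,0],[0,0,0,0,0,0,0]]]}}

```text
time_s: 15.9
eef_pos: [0.6138, -0.0561, 0.0703]
eef_rot: [-0.0, 0.992, -0.128, 0.0]
wrist_force: [1.7, 4.4, -0.4]
opening: 0.001
grasp_force: 2.4
```

```bash
python3 f.py 4;python3 - <<'E'
from h import *
c=ctrl.camera("scene"); p=cloud(c).reshape(-1,3); q=(p[:,:2]-O)@np.stack([EX,EY],1)
s=q[(q[:,0]>-.055)&(q[:,0]<-.035)&(q[:,1]>-.04)&(q[:,1]<.05)&(p[:,2]>.026)&(p[:,2]<.04)]
print("jaw",len(s),np.percentile(s,[3,50,97],axis=0).round(4).tolist())
cv2.imwrite("pics/s5.png",cv2.resize(c["frame"][180:330,250:400],None,fx=4,fy=4,interpolation=cv2.INTER_CUBIC))
E
```

```text
t 16.1 Fx,Fy gauge 0.68 5.06 sd 0.1 Fz -0.14 pos [0.05028 0.0363 ] 0.0703
jaw 63 [[-0.0542, -0.0108], [-0.0454, 0.0001], [-0.0356, 0.0067]]
```

View pics/s5.png

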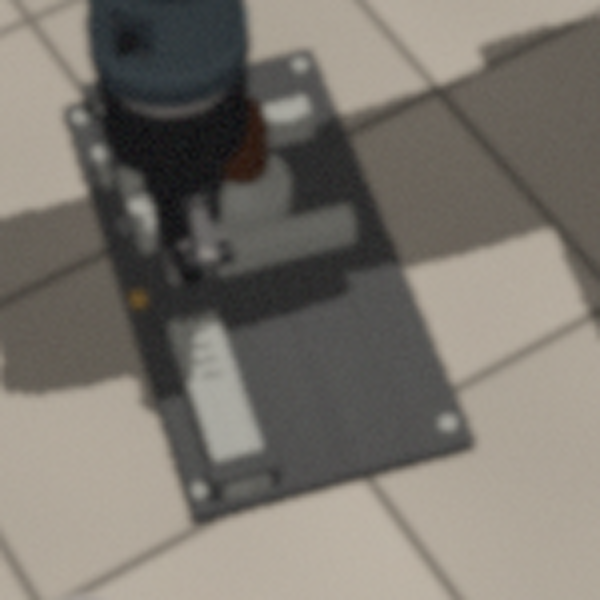

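The jaw at (290,240) is nearing the tamper foot at (255,195). From here I'll use finer steps.

{"name": "jog_arm", "arguments": {"series": [[[0,0.5,0,0,0,0,0],[0,0.5,0,0,0,0,0],[0,0.5,0,0,0,0,0],[0,0.5,0,0,0,0,0],[0,0.5,0,0,0,0,0],[0,0.5,0,0,0,0,0],[0,0.5,0,0,0,0,0],[0,0.5,0,0,0,0,0],[0,0.3,0,0,0,0,0],[0,0,0,0,0,0,0]]]}}

```text
time_s: 17.15
eef_pos: [0.6127, -0.0605, 0.0703]
eef_rot: [-0.0, 0.992, -0.128, 0.0]
wrist_force: [1.7, 4.6, -0.8]
opening: -0.001
grasp_force: 2.5
```

```bash
python3 f.py 4
```

```text
t 17.35 Fx,Fy gauge 1.04 5.27 sd 0.34 Fz -0.46 pos [0.05025 0.03188] 0.0703
```

{"name": "jog_arm", "arguments": {"series": [[[0,0.3,0,0,0,0,0],[0,0.3,0,0,0,0,0],[0,0.3,0,0,0,0,0],[0,0.3,0,0,0,0,0],[0,0.3,0,0,0,0,0],[0,0,0,0,0,0,0],[0,0,0,0,0,0,0],[0,0,0,0,0,0,0],[0,0,0,0,0,0,0],[0,0,0,0,0,0,0]]]}}

```text
time_s: 18.35
eef_pos: [0.6124, -0.0615, 0.0703]
eef_rot: [-0.0, 0.992, -0.128, 0.0]
wrist_force: [2.0, 6.8, 0.0]
opening: -0.0
grasp_force: 3.1
```

```bash
python3 f.py 3
```

```text
t 18.5 Fx,Fy gauge 0.86 6.23 sd 0.45 Fz -0.41 pos [0.05023 0.0307 ] 0.0703
```

{"name": "jog_arm", "arguments": {"series": [[[0,0.2,0,0,0,0,0],[0,0.2,0,0,0,0,0],[0,0.2,0,0,0,0,0],[0,0.2,0,0,0,0,0],[0,0.2,0,0,0,0,0],[0,0,0,0,0,0,0],[0,0,0,0,0,0,0],[0,0,0,0,0,0,0],[0,0,0,0,0,0,0],[0,0,0,0,0,0,0]]]}}

```text
time_s: 19.5
eef_pos: [0.6122, -0.0623, 0.0703]
eef_rot: [-0.001, 0.992, -0.128, 0.0]
wrist_force: [2.6, 6.8, -0.0]
opening: -0.003
grasp_force: 3.6
```

```bash
python3 f.py 3
```

```text
t 19.65 Fx,Fy gauge 1.41 6.82 sd 0.42 Fz -0.41 pos [0.05027 0.03   ] 0.0703
```

{"name": "jog_arm", "arguments": {"series": [[[0,0.2,0,0,0,0,0],[0,0.2,0,0,0,0,0],[0,0.2,0,0,0,0,0],[0,0.2,0,0,0,0,0],[0,0.2,0,0,0,0,0],[0,0,0,0,0,0,0],[0,0,0,0,0,0,0],[0,0,0,0,0,0,0],[0,0,0,0,0,0,0],[0,0,0,0,0,0,0]]]}}

```text
time_s: 20.65
eef_pos: [0.612, -0.0633, 0.0703]
eef_rot: [-0.001, 0.992, -0.128, 0.0]
wrist_force: [3.1, 6.4, -1.1]
opening: -0.003
grasp_force: 3.6
```

```bash
python3 f.py 3
```

```text
t 20.8 Fx,Fy gauge 0.35 7.22 sd 0.37 Fz -0.15 pos [0.05027 0.029  ] 0.0703
```

{"name": "jog_arm", "arguments": {"series": [[[0,0.2,0,0,0,0,0],[0,0.2,0,0,0,0,0],[0,0.2,0,0,0,0,0],[0,0.2,0,0,0,0,0],[0,0.2,0,0,0,0,0],[0,0.2,0,0,0,0,0],[0,0,0,0,0,0,0],[0,0,0,0,0,0,0],[0,0,0,0,0,0,0],[0,0,0,0,0,0,0]]]}}

```text
time_s: 21.8
eef_pos: [0.6116, -0.0644, 0.0703]
eef_rot: [-0.001, 0.992, -0.128, 0.0]
wrist_force: [2.6, 7.1, -0.9]
opening: -0.002
grasp_force: 3.6
```

```bash
python3 f.py 2
```

```text
t 21.9 Fx,Fy gauge -0.06 6.8 sd 0.51 Fz -0.03 pos [0.05025 0.0278 ] 0.0703
```

{"name": "jog_arm", "arguments": {"series": [[[0,0.2,0,0,0,0,0],[0,0.2,0,0,0,0,0],[0,0.2,0,0,0,0,0],[0,0.2,0,0,0,0,0],[0,0.2,0,0,0,0,0],[0,0,0,0,0,0,0],[0,0,0,0,0,0,0],[0,0,0,0,0,0,0],[0,0,0,0,0,0,0],[0,0,0,0,0,0,0]]]}}

```text
time_s: 22.9
eef_pos: [0.6114, -0.0654, 0.0704]
eef_rot: [-0.001, 0.992, -0.128, 0.0]
wrist_force: [3.2, 6.9, -0.9]
opening: -0.001
grasp_force: 3.6
```

```bash
python3 f.py 2
```

```text
t 23.0 Fx,Fy gauge 1.27 7.08 sd 0.25 Fz -0.88 pos [0.0503 0.0268] 0.0703
```

{"name": "jog_arm", "arguments": {"series": [[[0,0.2,0,0,0,0,0],[0,0.2,0,0,0,0,0],[0,0.2,0,0,0,0,0],[0,0.2,0,0,0,0,0],[0,0.2,0,0,0,0,0],[0,0,0,0,0,0,0],[0,0,0,0,0,0,0],[0,0,0,0,0,0,0],[0,0,0,0,0,0,0],[0,0,0,0,0,0,0]]]}}

```text
time_s: 24.0
eef_pos: [0.6111, -0.0663, 0.0703]
eef_rot: [-0.001, 0.992, -0.128, 0.0]
wrist_force: [2.5, 6.9, 0.1]
opening: -0.004
grasp_force: 3.6
```

```bash
python3 f.py 2
```

```text
t 24.1 Fx,Fy gauge 1.11 7.24 sd 0.85 Fz -0.03 pos [0.0503  0.02575] 0.0703
```

{"name": "jog_arm", "arguments": {"series": [[[0,0.2,0,0,0,0,0],[0,0.2,0,0,0,0,0],[0,0.2,0,0,0,0,0],[0,0.2,0,0,0,0,0],[0,0.2,0,0,0,0,0],[0,0,0,0,0,0,0],[0,0,0,0,0,0,0],[0,0,0,0,0,0,0],[0,0,0,0,0,0,0],[0,0,0,0,0,0,0]]]}}

```text
time_s: 25.1
eef_pos: [0.6109, -0.0673, 0.0704]
eef_rot: [-0.001, 0.992, -0.128, 0.0]
wrist_force: [2.9, 6.7, -0.3]
opening: 0.003
grasp_force: 3.6
```

```bash
python3 f.py 2
```

```text
t 25.2 Fx,Fy gauge 1.31 6.72 sd 0.57 Fz -0.39 pos [0.0503 0.0248] 0.0703
```

{"name": "jog_arm", "arguments": {"series": [[[0,0.2,0,0,0,0,0],[0,0.2,0,0,0,0,0],[0,0.2,0,0,0,0,0],[0,0.2,0,0,0,0,0],[0,0.2,0,0,0,0,0],[0,0,0,0,0,0,0],[0,0,0,0,0,0,0],[0,0,0,0,0,0,0],[0,0,0,0,0,0,0],[0,0,0,0,0,0,0]]]}}

```text
time_s: 26.2
eef_pos: [0.6107, -0.0683, 0.0703]
eef_rot: [-0.001, 0.992, -0.128, 0.0]
wrist_force: [2.8, 6.2, 0.5]
opening: 0.003
grasp_force: 3.6
```

```bash
python3 f.py 2
```

```text
t 26.3 Fx,Fy gauge 0.74 7.63 sd 0.11 Fz -0.47 pos [0.0503 0.0238] 0.0703
```

{"name": "jog_arm", "arguments": {"series": [[[0,0.2,0,0,0,0,0],[0,0.2,0,0,0,0,0],[0,0.2,0,0,0,0,0],[0,0.2,0,0,0,0,0],[0,0.2,0,0,0,0,0],[0,0,0,0,0,0,0],[0,0,0,0,0,0,0],[0,0,0,0,0,0,0],[0,0,0,0,0,0,0],[0,0,0,0,0,0,0]]]}}

```text
time_s: 27.3
eef_pos: [0.6104, -0.0693, 0.0703]
eef_rot: [-0.001, 0.992, -0.128, 0.0]
wrist_force: [2.9, 6.1, -0.2]
opening: -0.001
grasp_force: 3.6
```

```bash
python3 f.py 2
```

```text
t 27.4 Fx,Fy gauge 1.04 7.26 sd 0.53 Fz -0.18 pos [0.05025 0.0228 ] 0.0703
```

{"name": "jog_arm", "arguments": {"series": [[[0,0.2,0,0,0,0,0],[0,0.2,0,0,0,0,0],[0,0.2,0,0,0,0,0],[0,0.2,0,0,0,0,0],[0,0.2,0,0,0,0,0],[0,0,0,0,0,0,0],[0,0,0,0,0,0,0],[0,0,0,0,0,0,0],[0,0,0,0,0,0,0],[0,0,0,0,0,0,0]]]}}

```text
time_s: 28.4
eef_pos: [0.6102, -0.0699, 0.0703]
eef_rot: [-0.001, 0.992, -0.128, 0.0]
wrist_force: [2.7, 8.2, -0.0]
opening: 0.003
grasp_force: 4.1
```

```bash
python3 f.py 2
```

```text
t 28.5 Fx,Fy gauge 1.37 8.32 sd 0.43 Fz -0.19 pos [0.05025 0.0221 ] 0.0703
```

{"name": "jog_arm", "arguments": {"series": [[[0,0.2,0,0,0,0,0],[0,0.2,0,0,0,0,0],[0,0.1,0,0,0,0,0],[0,0,0,0,0,0,0],[0,0,0,0,0,0,0],[0,0,0,0,0,0,0],[0,0,0,0,0,0,0],[0,0,0,0,0,0,0],[0,0,0,0,0,0,0],[0,0,0,0,0,0,0]]]}}

```text
time_s: 29.5
eef_pos: [0.6101, -0.0702, 0.0703]
eef_rot: [-0.001, 0.992, -0.128, 0.0]
wrist_force: [3.5, 9.1, -0.1]
opening: -0.002
grasp_force: 4.6
```

```bash
python3 f.py 3
```

```text
t 29.65 Fx,Fy gauge 0.98 9.02 sd 0.09 Fz 0.22 pos [0.0503 0.0218] 0.0703
```

The force has climbed to about 9 N against 5 N of drag, so the nip is about 4 N. I'll back straight off, then check.

{"name": "jog_arm", "arguments": {"series": [[[0,-0.5,0,0,0,0,0],[0,-0.5,0,0,0,0,0],[0,-1,0,0,0,0,0],[0,-2,0,0,0,0,0],[0,-4,0,0,0,0,0],[0,-6,0,0,0,0,0],[0,-6,0,0,0,0,0],[0,0,-20,0,0,0,0],[0,0,-30,0,0,0,0],[0,0,-20,0,0,0,0]]]}}

```text
time_s: 30.65
eef_pos: [0.6155, -0.0518, 0.142]
eef_rot: [0.0, 0.992, -0.128, 0.001]
wrist_force: [-0.1, 0.7, -0.6]
opening: 0.004
grasp_force: 0.0
```

{"name": "jog_arm", "arguments": {"series": [[[0,-20,-20,0,0,0,0],[0,-30,0,0,0,0,0],[0,-30,0,0,0,0,0],[0,-30,0,0,0,0,0],[0,-20,0,0,0,0,0],[0,0,0,0,0,0,0],[0,0,0,0,0,0,0],[0,0,0,0,0,0,0],[0,0,0,0,0,0,0],[0,0,0,0,0,0,0]]]}}

```text
time_s: 31.65
eef_pos: [0.6479, 0.0726, 0.1603]
eef_rot: [0.0, 0.992, -0.129, -0.0]
wrist_force: [-0.4, 1.0, -1.0]
opening: -0.003
grasp_force: 0.0
```

```bash
python3 - <<'E'
from h import *
c=ctrl.camera("scene"); cv2.imwrite("pics/s6.png",cv2.resize(c["frame"][180:330,250:400],None,fx=4,fy=4,interpolation=cv2.INTER_CUBIC))
p=cloud(c).reshape(-1,3); q=(p[:,:2]-O)@np.stack([EX,EY],1)
s=q[(abs(q[:,0])<.06)&(q[:,1]>-.13)&(q[:,1]<.0)&(p[:,2]>.085)&(p[:,2]<.103)&(q[:,0]<.02)]; print("handle top",len(s),cv2.minEnclosingCircle(s.astype(np.float32)))
for a,b in((-.055,-.04),(0,.015)):
    s=q[(q[:,0]>a)&(q[:,0]<b)&(q[:,1]>-.035)&(q[:,1]<.02)&(p[:,2]>.028)&(p[:,2]<.037)]; print(a,np.percentile(s[:,1],[5,50,95]).round(4))
E
```

```text
handle top 0 ((0.0, 0.0), 0.0)
-0.055 [-0.0159 -0.0101 -0.006 ]Traceback (most recent call last):
  File "<stdin>", line 6, in <module>
    return _quantile_unchecked(
        a, q, axis, out, overwrite_input, method, keepdims, weights)
    return _ureduce(a,
                    func=_quantile_ureduce_func,
    ...<5 lines>...
                    overwrite_input=overwrite_input,
                    method=method)
    r = func(a, **kwargs)
    result = _quantile(arr,
                       quantiles=q,
    ...<2 lines>...
                       out=out,
                       weights=wgt)
    slices_having_nans = np.isnan(arr[-1, ...])
                                  ~~~^^^^^^^^^
IndexError: index -1 is out of bounds for axis 0 with size 0
```

View pics/s6.png

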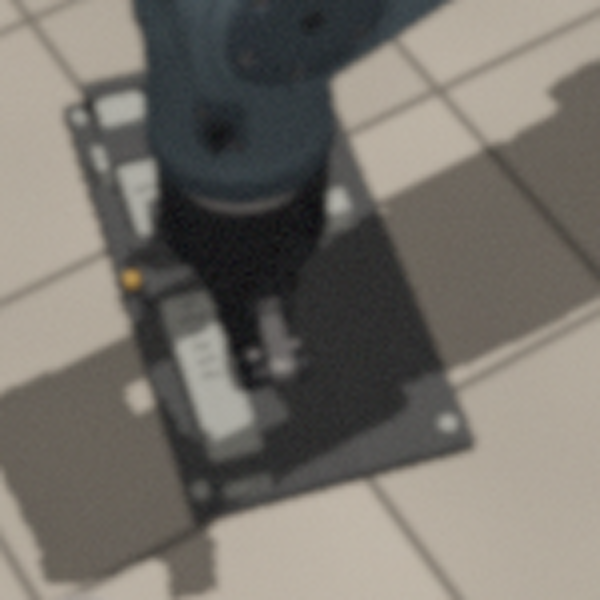

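The arm hides the tamper in this view, so I'll use the wrist camera instead.

```bash
python3 - <<'E'
from h import *
c=ctrl.camera("wrist"); cv2.imwrite("pics/w7.png",c["frame"])
E
```

```text
(no output)
```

View pics/w7.png

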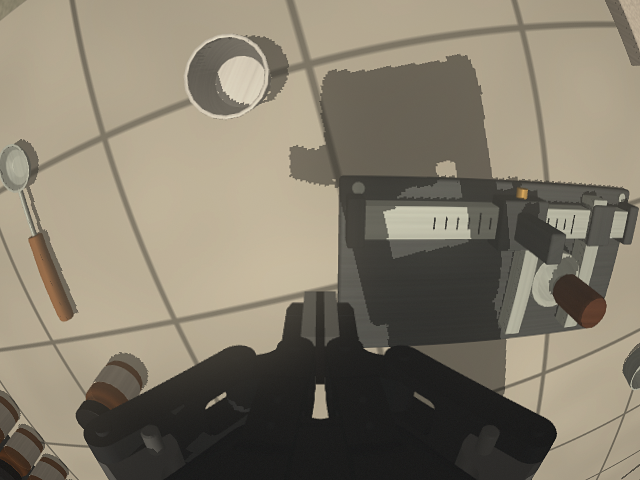

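The tamper stands upright at (560,285), touched by both jaws, the jaw looks square and nothing else has moved. I'm handing it in.

```bash
python3 -c "
from bench import ctrl
print(ctrl.hand_in())"
```

```text
the job is handed in; nothing more can be done
None
```

I've handed the job in: the tamper stands upright on the bed, let go and nipped at about 4 N by my force readings, its foot roughly 56 to 57 mm across going by the arm's position; the verdict wasn't shown.

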